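# Set the photometer's filter lever to the third click

## Robot

A 7-joint arm with a two-finger parallel gripper is mounted at the origin on a cart in front of the work surface, level with it; the furniture and walls round the work are solid. World frame = base frame: x ahead of the robot, y to its left, z up, the work surface at z = 0. Lengths are in m, angles in rad, forces in N, time in s.
With the tool pointing down it reaches from about 0.4 to 0.875 m from the base axis. Payload 4.4 kg.
Tool frame: the origin (TCP) lies at the very end of the fingers, on their centre line; the grasp point (between the pads) lies 19 mm behind it; z points along the fingers, y is the line along which they close (so a half turn about z gives the same grasp; the last joint's range is limited). The gripper opens to 85 mm and grips with 20 to 120 N. Pads are 22 mm wide; open, the fingers measure 114 mm over their backs; the gripper's body (76 mm by 85 mm) begins 54 mm behind the grasp point. The pads swing forward as they close: fully open they stand 13 mm farther back than shut.
Start: joints at [1.129, 0.628, 0.038, 1.517, -0.027, 0.996, -0.02], TCP at [0.239, -0.605, 0.231] pointing down, gripper open.
Joint ranges: [-3.06, 3.06], [-0.37, 2.12], [-1.25, 1.32], [0.18, 2.47], [-1.1, 4.24], [0.23, 1.98], [-2.94, 2.94]. Speed limits (rad/s): [2.57, 2.57, 3.14, 3.14, 3.14, 3.14, 3.14].

## Interface

Orientations are given as a unit quaternion [w, x, y, z].
In Python, from cell import bot, eoat, planner, get_obs, snapshot, get_calibration, ticket, finder gives the robot as it stands. Calls block until the motion is done:
- bot.move_ptp(position, orientation): joint-space move of the TCP to a pose.
- bot.servo_line(position, orientation=None, velocity=0.15, guard=None): straight line of the TCP; orientation=None keeps the orientation; velocity is the mean speed in m/s. With guard (N) it stops when the force on the tool has changed by that much, and returns True; else False.
- bot.set_joints(angles): joint-space move.
- eoat.move_gripper(opening): opening from 0.0 (shut) to 1.0 (fully open); the grip force is fixed at half the most; returns when the fingers have stopped.
- bot.dwell(seconds).
- planner.ik(position, orientation): joint angles nearest the present ones, or None.
- get_obs(): the state.
- snapshot(name): name is "side" or "top"; returns (picture, depth): 384x512x3 uint8, blue, green, red; 384x512 float32, m along the optical axis (not along the pixel's ray), 0 where there is no reading.
- get_calibration(name): a dict with "intrinsics" (3x3 intrinsics, pixels), "R" (3x3) and "t" (3): a world point X has camera coordinates R X + t. Camera axes: x right, y down, z forward; pixel columns grow to the right and rows downward; lengths in m; the calibration is good to about 2 mm. A picture is of the moment at which its call begins. get_calibration takes no time and is no camera call.
A pose or a line that the arm cannot do raises bot.Unreachable and nothing moves.
- ticket.hand_in(): hands the job in; it is judged then, once.
Trained networks look in the newest picture that a camera, given by its name, has taken for a name from the list of things; names that differ only in an ending like _2 or _b are one class to them, and where a whole thing is asked for, a point or a joint stands for the part that bears it (a point fixed in the world has none). Each returns a list of dicts, best first, with "conf" (0 to 1); they miss things now and then, are a little off and sometimes report something else, mostly with a low value. They report only what shows in the picture. A call takes as long as a camera call.
- finder.recognise(target, camera): "bbox" ([left, top, right, bottom] in pixels, round what is visible of it).
- finder.outline_of(target, camera): "region" (384x512 bool, what is visible of it) and "bbox" ([left, top, right, bottom] in pixels, round what is visible of it).
- finder.pinpoint(target, camera): "position" ([column, row] in pixels: a listed point, or the origin of a listed thing).
The state is a dict: "t": time; "qpos": joint angles; "dq": joint speeds; "joint_torque": joint torques, N m; "position": TCP position; "tool_rot": TCP orientation; "ft_force": force on the tool from outside, world axes, zero at the start; "moment": the same for the moment, N m; "grip_width": opening from 0.0 (shut) to 1.0 (fully open); "grip_force": force on a finger pad.
Only numpy, scipy, OpenCV 4.12 (cv2) and the standard library are available. Lean on these libraries where they do the work, as an engineer would, in place of code of your own. Each camera call takes 0.05 s, during which the arm holds its last target. There are 200 camera calls.

## Task

Someone has left the photometer's filter lever at an unknown click. Using only the fingertips, without gripping anything, push the lever all the way home to the end stop on the side of the round sample port and let it rest there for a moment, then push it back out, counting the clicks, and leave it resting in the third click from home; it must never go past the third click. Push gently, do not lift or shove the photometer, and leave the things standing round it and on it alone.

Things in the scene. Friction and masses are not known exactly. Their poses are not given: they have to be found in the camera images.
- photometer: Bench photometer standing loose on rubber feet (about 5 kg): white case 140 (x) x 240 (y) x 70 mm (z) with a flat top deck. Origin: centre of its underside. Its -x side, with the display, is the front and faces the robot, turned by up to 0.6 rad; +y runs to the left along the deck. A row of dark marks beside the slot in the deck shows the lever's positions, the longer mark is home.
- sample_port (a point): Centre of the sample port: a low round metal collar on the photometer's deck (48 mm across, 5 mm high) at its -y end; marks the end at which the lever is home.
- lever_home (a point): Point fixed to the photometer, 92 mm above the worktop, where lever_tab is when the lever is home, at a solid stop; x=-20, y=-40 mm from the photometer's origin. The lever slides straight from here along the photometer's +y. Five clicks follow, 15 mm apart; the fifth is the far stop. A push over about 15 N may shove the photometer.
- lever_tab (a point): Middle of the filter lever's upright black tab: 8 mm thick along the slide (10 mm in the lowest 9 mm), 30 mm wide, its top 106 mm and this point 92 mm above the worktop. Starts in click 1, 2 or 3. Sprung detents: 3 to 6 N along the slide to leave a notch, the push then falls to nothing half-way, and the lever jumps ahead of the finger into the next notch and stays.
- green_pot: Bystander, loose: white sample pot with a green lid, 46 mm wide, 50 mm tall, in front of the photometer. Origin at the centre of its underside.
- timer: Bystander, loose: small white countdown timer, 62x66x19 mm, lying in front of the photometer. Origin at the centre of its underside.
- small_bottle: Bystander, loose: small white screw-cap bottle, 38 mm wide, 71 mm tall, beside the photometer at the end away from the sample port. Origin at the centre of its underside.
- stopper: Bystander, loose: rubber stopper, 36 mm wide, 30 mm tall, standing on the deck of the photometer, in the far corner away from the sample port. Origin at the centre of its underside.
- check_weight: Bystander, loose: brass check weight, 26 mm wide, 41 mm tall, beside the photometer at the sample port's end. Origin at the centre of its underside.
- blue_pot: Bystander, loose: white sample pot with a blue lid, 50 mm wide, 44 mm tall, at the left of the worktop. Origin at the centre of its underside.

How it is judged:
By the outcome, as a careful person would: the job done as asked, in the order asked, and still so for the second after the job is handed in, with the robot touching nothing.
It also fails if it takes over 72 s, if anything falls off the work surface, if the arm or the gripper's body presses on something with over 40 N, if the wrist force passes 120 N, or if a joint passes its speed limit or range.

## Working session

There is one attempt and no reset: what is moved stays moved. The work goes in short steps, each a Python script; the robot and the scene stay as the last script left them, time stands still between calls to the robot, and variables do not carry over. Pictures are saved under pics/ and viewed, at most 10 in all, crops included, and the job is handed in when it is done.

```bash
ls; mkdir -p pics
cat > h.py <<'E'
import numpy as np, cv2
from cell import bot, eoat, planner, get_obs, snapshot, get_calibration, ticket, finder
def ray(cam,px,z):
    c=get_calibration(cam);K,R,t=map(np.array,(c["intrinsics"],c["R"],c["t"]))
    d=R.T@np.linalg.inv(K)@np.array([px[0],px[1],1.]); o=-R.T@t
    return o+d*(z-o[2])/d[2]
def proj(cam,X):
    c=get_calibration(cam);K,R,t=map(np.array,(c["intrinsics"],c["R"],c["t"]))
    p=K@(R@np.array(X)+t); return p[:2]/p[2]
E
python3 - <<'E'
from h import *
for cam in ("top","side"):
    im,d=snapshot(cam); cv2.imwrite(f"pics/{cam}0.png",im); np.save(f"pics/{cam}0d.npy",d)
    c=get_calibration(cam);print(cam,-np.array(c["R"]).T@np.array(c["t"]))
    for n,z in (("photometer",0),("sample_port",.075),("lever_home",.092),("lever_tab",.092),("stopper",.07),("green_pot",0),("timer",0),("small_bottle",0),("check_weight",0)):
        for r in finder.pinpoint(n,cam)[:2]: print(n,round(r["conf"],2),np.round(r["position"],1),np.round(ray(cam,r["position"],z),4))
o=get_obs();print(o["t"],o["tool_rot"],o["ft_force"])
E
```

```text
pics
top [0.39865368 0.13840326 0.98421383]
photometer 0.85 [272.7 170. ] [0.5967 0.0597 0.    ]
sample_port 0.98 [307.4 146.2] [ 0.6437 -0.026   0.075 ]
lever_home 0.81 [296.8 167.2] [0.5847 0.006  0.092 ]
lever_tab 0.46 [279.6 169.6] [0.579  0.0496 0.092 ]
stopper 0.44 [240.4 157.5] [0.6164 0.1484 0.07  ]
green_pot 0.48 [257.9 220.6] [0.4568 0.1032 0.    ]
timer 0.84 [305.7 211.6] [ 0.4797 -0.0281  0.    ]
small_bottle 0.49 [260.9 221.1] [0.4554 0.095  0.    ]
check_weight 0.53 [326.8 169.6] [ 0.5963 -0.0913 -0.    ]
side [ 0.40487373 -0.78559285  0.62172042]
photometer 0.67 [289.6 222.1] [0.5962 0.0519 0.    ]
sample_port 0.47 [290.6 176.5] [0.6175 0.1435 0.075 ]
lever_home 0.86 [287.6 199.3] [0.5821 0.0146 0.092 ]
lever_tab 0.44 [281.4 191.3] [0.575  0.0509 0.092 ]
stopper 0.6 [285.3 176.5] [0.6061 0.1546 0.07  ]
green_pot 0.83 [236.2 218.6] [0.4687 0.0906 0.    ]
timer 0.97 [249.5 249.3] [ 0.4854 -0.0336  0.    ]
check_weight 0.73 [235.5 217.5] [0.4675 0.0956 0.    ]
check_weight 0.7 [305.2 258.7] [ 0.6009 -0.087   0.    ]
1.0 [-1.95535966e-05  9.82401291e-01  1.86782498e-01  2.42521767e-05] [ 0.65173424  0.02191543 -0.00734229]
```

Run:
```python
import cv2
a=cv2.imread("pics/top0.png")[110:250,200:360]; b=cv2.imread("pics/side0.png")[130:290,210:350]
cv2.imwrite("pics/topc.png",cv2.resize(a,None,fx=5,fy=4.28*5/4.28,interpolation=cv2.INTER_CUBIC)[:600])
cv2.imwrite("pics/sidec.png",cv2.resize(b,None,fx=3.75,fy=3.75,interpolation=cv2.INTER_CUBIC))
```

```text
(no output)
```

View pics/topc.png

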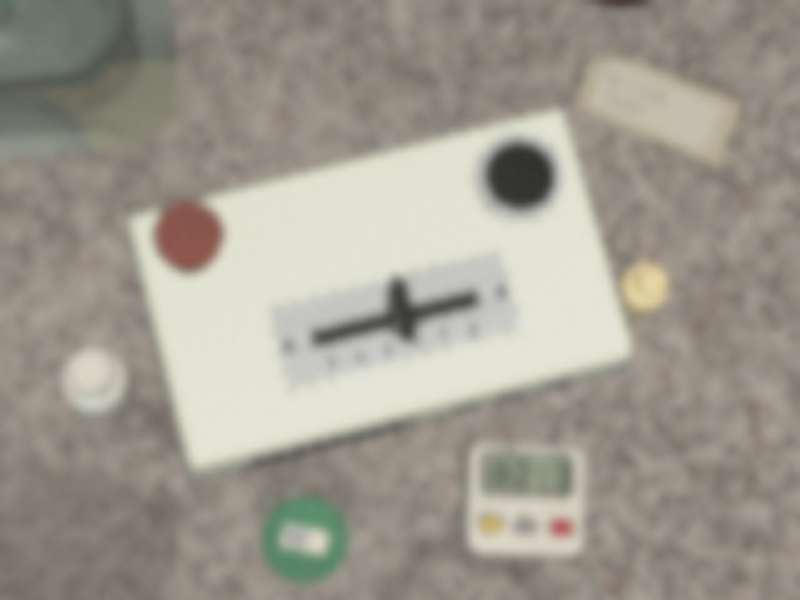

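View pics/sidec.png

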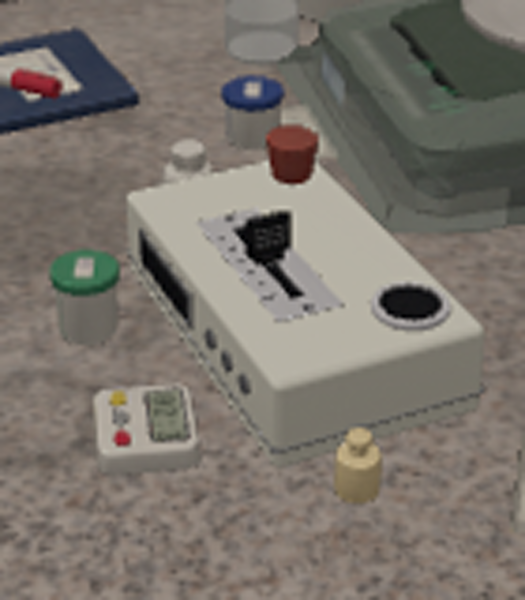

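The top view shows the photometer deck with corners near px (226,153), (313,132), (326,181), (239,204), the tab near (280.6,171.6), the port at (304,145) and the stopper at (238,157). Next I'll fit the pose from the depth deck plane.

Run:
```python
from h import *
P={}
for cam in ("top","side"):
    d=np.load(f"pics/{cam}0d.npy");c=get_calibration(cam);K,R,t=map(np.array,(c["intrinsics"],c["R"],c["t"]))
    v,u=np.mgrid[:384,:512];C=(np.linalg.inv(K)@np.stack([u.ravel(),v.ravel(),np.ones(u.size)]))*d.ravel()
    X=(R.T@(C-t[:,None])).T; X=X[d.ravel()>0]
    b=(X[:,0]>.42)&(X[:,0]<.78)&(X[:,1]>-.12)&(X[:,1]<.24)
    dk=X[b&(abs(X[:,2]-.07)<.006)]
    r=cv2.minAreaRect(dk[:,:2].astype(np.float32)*1000); print(cam,len(dk),r,np.median(dk[:,2]))
    lv=X[b&(X[:,2]>.082)]; P[cam]=lv
    cam=="top"
    near=lv[np.hypot(lv[:,0]-.578,lv[:,1]-.05)<.035]; print("tab pts",len(near),near.min(0) if len(near) else 0,near.max(0) if len(near) else 0,near.mean(0) if len(near) else 0)
# white mask from colour
im=cv2.imread("pics/top0.png")
px=np.array([[130,215],[565,108],[632,355],[195,470]])/5+[200,110]
W=np.array([ray("top",p,.07)[:2] for p in px]);print(W.round(4),np.linalg.norm(np.roll(W,-1,0)-W,axis=1),W.mean(0))
r=finder.outline_of("photometer","top") 
print(ray("top",[280.6,171.6],.1))
for cam in ("top","side"):
  for r in finder.outline_of("lever_tab",cam)[:1]:
    print(cam,r["conf"],r["bbox"],r["region"].sum())
```

```text
top 4674 ((649.4893798828125, 83.97955322265625), (288.3558654785156, 290.6832275390625), 5.903374195098877) 0.06943826082330218
tab pts 50 [0.55803912 0.04489474 0.08467049] [0.58585835 0.0558512  0.10767778] [0.57162593 0.05013179 0.10151492]
side 3198 ((650.78662109375, 81.9374771118164), (289.5103454589844, 294.6193542480469), 6.295055866241455) 0.07029638188782922
tab pts 119 [0.56029737 0.0386803  0.0820434 ] [0.58844449 0.05259864 0.10714767] [0.57374048 0.04436696 0.0957641 ]
[[ 0.6287  0.1857]
 [ 0.6844 -0.0431]
 [ 0.5523 -0.0726]
 [ 0.4954  0.1531]] [0.23545734 0.13538277 0.23275304 0.13728951] [0.59020407 0.05574407]
[0.57226425 0.04805789 0.1       ]
```

```bash
cat >> h.py <<'E'
C0=np.array([.590,.0557]); YAW=.24
ex=np.array([np.cos(YAW),np.sin(YAW)]); ey=np.array([-np.sin(YAW),np.cos(YAW)])
HOME=C0-.02*ex-.04*ey
def quat(a): return np.array([0,np.cos(a/2),np.sin(a/2),0])
def pos(s,z,u=0):  # s: m along slide from nominal home, u across
    return np.r_[HOME+s*ey+u*ex,z]
def now():
    o=get_obs();p=np.array(o["position"]);f=np.array(o["ft_force"])
    return (p[:2]-HOME)@ey,(p[:2]-HOME)@ex,p[2],f[:2]@ey,f[2],o["t"]
E
python3 - <<'E'
from h import *
print(HOME)
for a in (YAW+np.pi/2,YAW-np.pi/2):
    for s in (-.04,.04,.08):
        q=planner.ik(pos(s,.085),quat(a)); print(round(a,2),s,None if q is None else np.round(q,2))
a=cv2.imread("pics/top0.png");b=cv2.imread("pics/side0.png")
for s in (0,.015,.03,.045):
    for cam,im in (("top",a),("side",b)):
        cv2.circle(im,tuple(int(round(v)) for v in proj(cam,pos(s,.092))),1,(0,0,255),-1)
for l in ((-.07,-.12),(-.07,.12),(.07,-.12),(.07,.12)):
    for cam,im in (("top",a),("side",b)):
        cv2.circle(im,tuple(int(round(v)) for v in proj(cam,np.r_[C0+l[0]*ex+l[1]*ey,.07])),1,(255,0,0),-1)
cv2.imwrite("pics/ov.png",cv2.resize(np.vstack([a,b]),None,fx=.78,fy=.78,interpolation=cv2.INTER_AREA))
E
```

```text
[0.58008135 0.01209243]
1.81 -0.04 [ 0.2   0.75 -0.32  1.8   0.37  0.64 -0.1 ]
1.81 0.04 [ 0.05  0.73 -0.3   1.85  0.35  0.61 -0.23]
1.81 0.08 [-0.02  0.73 -0.29  1.87  0.34  0.6  -0.29]
-1.33 -0.04 [-0.29  0.79  0.47  1.82 -0.55  0.67 -2.4 ]
-1.33 0.04 [-0.43  0.77  0.47  1.87 -0.56  0.64 -2.51]
-1.33 0.08 [-0.51  0.77  0.48  1.88 -0.58  0.63 -2.57]
```

View pics/ov.png

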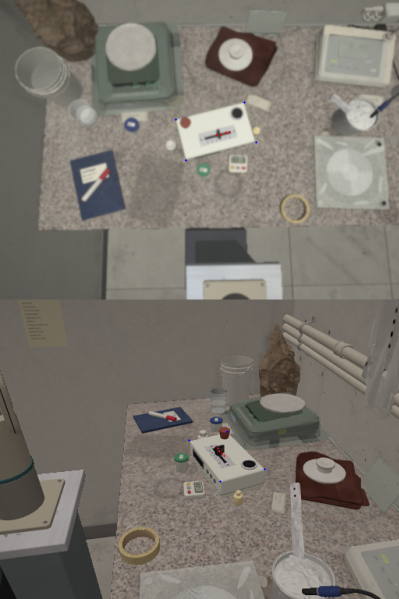

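The overlay matches the deck corners and the slot. A bowl with a spatula stands right of the work near radius 0.8, so I'll pull the arm in before swinging across. Then I'll go above the far (+y) side of the tab and look.

Run:
```python
from h import *
eoat.move_gripper(0.0)
bot.servo_line([.21,-.50,.30],velocity=.2)
Q=quat(YAW+np.pi/2)
tab=np.array([.573,.0485]); s=(tab-HOME)@ey; print("s tab",s)
bot.move_ptp(pos(s+.027,.20),Q)
bot.servo_line(pos(s+.027,.125),Q,velocity=.1)
print(np.round(now(),4))
a,_=snapshot("top");b,_=snapshot("side")
im=np.hstack([cv2.resize(a[130:210,230:330],(400,320),interpolation=cv2.INTER_CUBIC),cv2.resize(b[150:230,240:340],(400,320),interpolation=cv2.INTER_CUBIC)])
cv2.imwrite("pics/ap.png",im)
```

```text
s tab 0.03704731123032669
[ 6.4200e-02  5.0000e-04  1.2550e-01  8.5200e-02 -3.4120e-01  6.0333e+00]
```

View pics/ap.png

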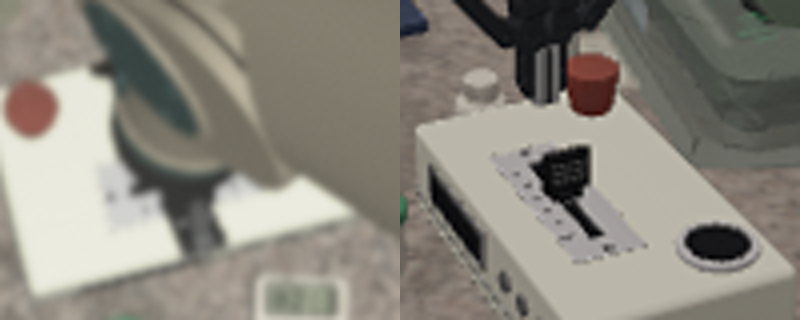

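The closed fingers hang behind the tab on its +y side, fingertips at about side px (276,175). They are clear of the stopper at (288,171), so I can descend with a guard and push home gently.

Run:
```python
from h import *
g=bot.servo_line(pos(now()[0],.084),velocity=.05,guard=4); print("down",g,np.round(now(),4))
if g: bot.servo_line(pos(now()[0],.125)); raise SystemExit
s=now()[0]
while s>-.005:
    s-=.0025
    g=bot.servo_line(pos(s,.084),velocity=.015,guard=8)
    n=now(); print(np.round([s*1e3,n[0]*1e3,n[1]*1e3,n[3],n[4],n[5]],2),g)
    if g: break
```

```text
down False [6.420e-02 3.000e-04 8.420e-02 4.602e-01 8.775e-01 7.100e+00]
[ 6.169e+01  6.137e+01  1.100e-01  6.000e-02 -1.100e+00  7.410e+00] False
[59.19 58.99  0.    0.23  0.33  7.72] False
[ 5.669e+01  5.651e+01 -2.000e-02 -1.070e+00  3.100e-01  8.040e+00] False
[ 5.419e+01  5.398e+01 -2.000e-02  4.900e-01  1.300e-01  8.360e+00] False
[ 5.169e+01  5.154e+01 -4.000e-02  3.000e-02  8.200e-01  8.680e+00] False
[ 4.919e+01  4.900e+01 -4.000e-02 -2.000e-01  2.000e-01  8.990e+00] False
[ 4.669e+01  4.652e+01  3.000e-02 -2.300e-01 -8.000e-02  9.310e+00] False
[44.19 45.36  0.07  3.82  0.78  9.62] False
[41.69 42.11  0.05  3.81  0.72  9.94] False
[39.19 37.38 -0.13 -0.12 -0.23 10.26] False
[36.69 36.12 -0.07  0.29 -0.73 10.58] False
[ 3.419e+01  3.398e+01 -3.000e-02 -8.000e-02  7.600e-01  1.089e+01] False
[ 3.169e+01  3.150e+01 -1.000e-02  1.250e+00  1.000e-02  1.121e+01] False
[29.19 30.41  0.05  3.88  0.63 11.52] False
[26.69 27.04  0.05  2.47  0.29 11.84] False
[24.19 22.41 -0.13  0.28 -1.17 12.16] False
[21.69 21.09 -0.07 -0.64  0.18 12.48] False
[19.19 18.99 -0.04  0.33  0.04 12.79] False
[16.69 16.51 -0.02 -0.8  -0.58 13.11] False
[14.19 15.73  0.05  4.45  0.58 13.42] False
[11.69 15.63  0.06  9.66  1.66 13.74] False
[ 9.19 15.55  0.07 13.23  1.63 14.06] False
[ 6.69 15.48  0.06 18.1   1.45 14.38] False
[ 4.19 15.34  0.05 21.66  2.05 14.69] False
[ 1.69 15.27  0.04 24.82  1.71 15.01] False
[-8.100e-01  1.519e+01  1.000e-02  2.915e+01  2.850e+00  1.532e+01] False
[-3.31 15.1   0.04 34.    2.91 15.64] False
[-5.81 11.91  0.58 33.01  0.35 15.96] False
```

That was my mistake. The guard works per line, so with 2.5 mm steps it never tripped and the push built up to about 34 N. The jump from 15.1 to 11.9 mm suggests the photometer slid. I'll back off now and measure it.

Run:
```python
from h import *
bot.servo_line(pos(.025,.084),velocity=.05); print(np.round(now(),4))
bot.servo_line(pos(.025,.14),velocity=.1)
bot.servo_line(pos(-.06,.25),velocity=.2) if False else None
bot.move_ptp(np.r_[.45,-.30,.30],quat(YAW+np.pi/2))
for cam in ("top","side"):
    im,d=snapshot(cam); cv2.imwrite(f"pics/{cam}1.png",im); np.save(f"pics/{cam}1d.npy",d)
    for n,z in (("photometer",0),("sample_port",.075),("lever_home",.092),("lever_tab",.092)):
        for r in finder.pinpoint(n,cam)[:1]: print(n,round(r["conf"],2),np.round(r["position"],1),np.round(ray(cam,r["position"],z),4))
# image registration of the deck before/after
for cam,box in (("top",(120,215,215,335)),("side",(165,270,235,345))):
    A=cv2.imread(f"pics/{cam}0.png",0);B=cv2.imread(f"pics/{cam}1.png",0)
    r0,r1,c0,c1=box
    a=A[r0:r1,c0:c1].astype(np.float32);b=B[r0:r1,c0:c1].astype(np.float32)
    m=(cv2.GaussianBlur(a,(0,0),2)>150).astype(np.uint8)
    M=np.eye(2,3,dtype=np.float32)
    cc,M=cv2.findTransformECC(a,b,M,cv2.MOTION_EUCLIDEAN,(3,200,1e-6),cv2.dilate(m,np.ones((5,5))),3)
    ctr=np.array(proj(cam,np.r_[C0,.07]));M=M.astype(float);p=M[:,:2]@(ctr-[c0,r0])+M[:,2]+[c0,r0]
    print(cam,cc,"rot",M[1,0],"px",p-ctr,"world",(ray(cam,p,.07)-ray(cam,ctr,.07))*1e3)
print(get_obs()["t"])
im=np.hstack([cv2.resize(cv2.imread("pics/top1.png")[120:220,215:335],(400,333),interpolation=cv2.INTER_CUBIC),cv2.resize(cv2.imread("pics/side1.png")[150:250,230:350],(400,333),interpolation=cv2.INTER_CUBIC)])
cv2.imwrite("pics/af.png",im)
```

```text
[ 2.3800e-02 -1.0000e-04  8.4000e-02  5.3920e-01 -7.8100e-02  1.6725e+01]
photometer 0.7 [272.9 167.7] [0.6032 0.059  0.    ]
sample_port 0.61 [306.4 147.2] [ 0.641  -0.0233  0.075 ]
lever_home 0.83 [297.2 166.2] [0.5873 0.0049 0.092 ]
lever_tab 0.61 [293.1 165.5] [0.5892 0.0152 0.092 ]
photometer 0.58 [285.9 221.2] [0.5881 0.0572 0.    ]
lever_home 0.59 [287.5 200.4] [0.5809 0.0101 0.092 ]
lever_tab 0.57 [290.6 198.7] [0.5893 0.0158 0.092 ]
top 0.9564980716559883 rot -0.0020295497961342335 px [ 0.98577233 -0.33443834] world [ 0.85698975 -2.57468372  0.        ]
side 0.43067121241308004 rot -0.09238271415233612 px [ 1.11925946 -0.88561999] world [3.42540869 3.33144309 0.        ]
19.3917
```

View pics/af.png

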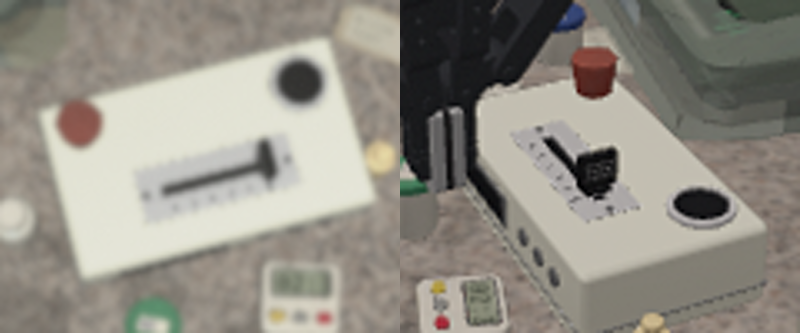

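The lever is now home, tab at about top px (293,165) next to the long mark. The photometer slid about 2.7 mm along its -y and did not rotate measurably; the neighbours look undisturbed. The push peaks show 15 mm spacing, so the lever started in click 2. For the outward push I'll stop on absolute force and cap the travel.

Run:
```python
from h import *
Q=quat(YAW+np.pi/2); S0=-.036
bot.move_ptp(pos(S0,.20),Q)
bot.servo_line(pos(S0,.125),Q,velocity=.1)
g=bot.servo_line(pos(S0,.084),Q,velocity=.05,guard=4); print("down",g,np.round(now(),4))
if g: bot.servo_line(pos(S0,.125)); raise SystemExit
bot.dwell(.3); f0=np.mean([now()[3] for _ in range(5)])
s=now()[0]; c=None; loaded=False; clicks=0; why="range"
while s<.032:
    s+=.001
    g=bot.servo_line(pos(s,.084),velocity=.01,guard=6)
    n=now(); f=-(n[3]-f0)
    print(np.round([s*1e3,n[0]*1e3,f,n[5]],2),clicks)
    if f>8 or g: why="force";break
    if f>2.5 and not loaded:
        loaded=True
        if c is None: c=n[0]; print("contact",c)
    if loaded and f<1:
        loaded=False; clicks+=1; print("click",clicks,(n[0]-c)*1e3)
        if clicks==3: why="done";break
    if c is not None and n[0]>c+.0405: why="travel";break
print(why,clicks)
n=now(); bot.servo_line(pos(n[0]-.012,.084),velocity=.05)
print(np.round(now(),4))
```

```text
down False [-3.59000e-02  3.00000e-04  8.42000e-02 -5.93200e-01  1.18090e+00
  2.24917e+01]
[-35.05 -34.94   0.51  23.04] 0
[-34.05 -33.93   0.68  23.29] 0
[-33.05 -32.92   0.05  23.54] 0
[-32.05 -31.95   0.63  23.79] 0
[-31.05 -30.93   1.1   24.04] 0
[-30.05 -29.93   0.82  24.29] 0
[-29.05 -28.95   0.74  24.54] 0
[-28.05 -27.91   0.88  24.79] 0
[-27.05 -26.92   0.76  25.04] 0
[-26.05 -25.96   0.33  25.29] 0
[-25.05 -24.94   0.9   25.54] 0
[-24.05 -23.92   0.19  25.79] 0
[-23.05 -22.93   0.04  26.04] 0
[-22.05 -21.92   0.77  26.29] 0
[-21.05 -20.95   0.22  26.54] 0
[-20.05 -19.93   0.17  26.79] 0
[-19.05 -18.93   1.25  27.04] 0
[-18.05 -17.96   0.7   27.29] 0
[-17.05 -17.22   1.08  27.54] 0
[-16.05 -16.95   3.39  27.79] 0
contact -0.016945677765071516
[-15.05 -16.55   6.28  28.04] 0
[-14.05 -15.57   5.88  28.29] 0
[-13.05 -13.68   4.18  28.54] 0
[-12.05 -10.95   1.02  28.79] 0
[-11.05  -9.83   0.21  29.04] 0
click 1 7.11222900264658
[-10.05  -9.45   1.21  29.29] 1
[-9.05 -8.84  1.47 29.54] 1
[-8.05 -7.94  0.62 29.79] 1
[-7.05 -6.95  0.79 30.04] 1
[-6.05 -5.92  0.83 30.29] 1
[-5.05 -4.97  1.49 30.54] 1
[-4.05 -3.9  -0.44 30.79] 1
[-3.05 -2.91  0.81 31.04] 1
[-2.05 -2.27  1.7  31.29] 1
[-1.05 -1.96  2.88 31.54] 1
[-0.05 -1.57  6.22 31.79] 1
[ 0.95 -0.67  6.34 32.04] 1
[ 1.95  1.27  4.48 32.29] 1
[ 2.95  3.93  2.58 32.54] 1
[ 3.95  5.3   0.92 32.79] 1
click 2 22.24971088186623
[ 4.95  5.49  1.5  33.04] 2
[ 5.95  6.12  1.63 33.29] 2
[ 6.95  7.07  1.01 33.54] 2
[ 7.95  8.07  1.05 33.79] 2
[ 8.95  9.07  0.69 34.04] 2
[ 9.95 10.06  0.19 34.29] 2
[10.95 11.03  0.9  34.54] 2
[11.95 12.04  0.26 34.79] 2
[12.95 12.69  0.66 35.04] 2
[13.95 12.98  4.54 35.29] 2
[14.95 13.47  5.87 35.54] 2
[15.95 14.8   6.4  35.79] 2
[16.95 17.34  3.93 36.04] 2
[17.95 19.32  1.1  36.29] 2
[18.95 19.95  0.91 36.54] 2
click 3 36.892586207699345
done 3
[ 7.20000e-03 -1.00000e-04  8.39000e-02  1.43380e+00  9.00300e-01
  3.69083e+01]
```

Three clicks counted at 15 mm spacing. The finger stopped right at the third half-way point, so I'll retreat and check where the tab really rests.

Run:
```python
from h import *
bot.servo_line(pos(now()[0],.14),velocity=.1)
bot.move_ptp(np.r_[.45,-.30,.30],quat(YAW+np.pi/2))
H=HOME-.0025*ey
for cam in ("top","side"):
    im,d=snapshot(cam); cv2.imwrite(f"pics/{cam}2.png",im)
    for r in finder.pinpoint("lever_tab",cam)[:1]:
        p=ray(cam,r["position"],.092); print(cam,r["conf"],"s",(p[:2]-H)@ey,(p[:2]-H)@ex)
    c=get_calibration(cam);K,R,t=map(np.array,(c["intrinsics"],c["R"],c["t"]))
    v,u=np.mgrid[:384,:512];X=(R.T@((np.linalg.inv(K)@np.stack([u.ravel(),v.ravel(),np.ones(u.size)]))*d.ravel()-t[:,None])).T
    L=X[:,:2]-H;L=np.c_[L@ey,L@ex,X[:,2]]
    k=(abs(L[:,1])<.02)&(L[:,0]>-.02)&(L[:,0]<.09)&(L[:,2]>.095)&(L[:,2]<.112)
    print(cam,k.sum(),"tab s median",np.median(L[k,0]),np.percentile(L[k,0],[5,95]))
A=cv2.imread("pics/top0.png",0)[120:215,215:335].astype(np.float32);B=cv2.imread("pics/top2.png",0)[120:215,215:335].astype(np.float32)
m=cv2.dilate((cv2.GaussianBlur(A,(0,0),2)>150).astype(np.uint8),np.ones((5,5)))
cc,M=cv2.findTransformECC(A,B,np.eye(2,3,dtype=np.float32),cv2.MOTION_EUCLIDEAN,(3,200,1e-6),m,3);print(cc,M)
im=np.hstack([cv2.resize(cv2.imread("pics/top2.png")[120:220,215:335],(400,333),interpolation=cv2.INTER_CUBIC),cv2.resize(cv2.imread("pics/side2.png")[150:250,230:350],(400,333),interpolation=cv2.INTER_CUBIC)])
cv2.imwrite("pics/fin.png",im); print(get_obs()["t"])
```

```text
top 0.4 s 0.042069391171436966 0.009922704393930745
top 43 tab s median 0.03979693221572584 [0.03565333 0.04316725]
side 0.72 s 0.03388295996023985 -0.0004635803060367309
side 66 tab s median 0.03470545327215456 [0.03203027 0.03799673]
0.9903819337535192 [[ 0.99999946  0.00103459  0.8716275 ]
 [-0.00103459  0.99999946 -0.23624304]]
39.2333
```

View pics/fin.png

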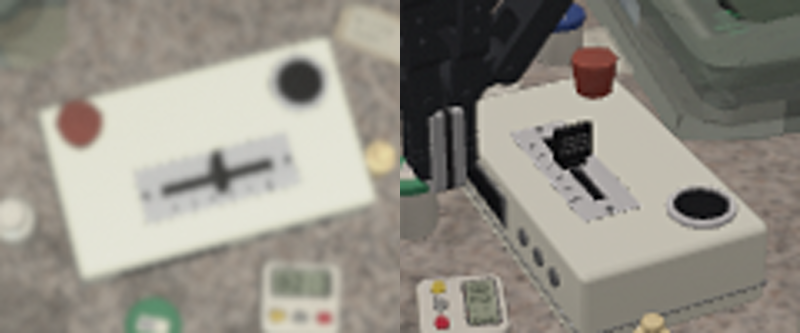

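Run:
```python
from h import *
for cam in ("top","side"):
    c=get_calibration(cam);K,R,t=map(np.array,(c["intrinsics"],c["R"],c["t"]))
    v,u=np.mgrid[:384,:512]
    for i,sh in ((0,0),(1,-.0025),(2,-.0025)):
        d=snapshot(cam)[1] if i==2 else np.load(f"pics/{cam}{i}d.npy")
        X=(R.T@((np.linalg.inv(K)@np.stack([u.ravel(),v.ravel(),np.ones(u.size)]))*d.ravel()-t[:,None])).T
        L=X[:,:2]-HOME-sh*ey;L=np.c_[L@ey,L@ex,X[:,2]]
        k=(abs(L[:,1])<.02)&(L[:,0]>-.02)&(L[:,0]<.09)&(L[:,2]>.095)&(L[:,2]<.112)
        print(cam,i,k.sum(),np.median(L[k,0])*1e3)
```

```text
top 0 42 38.632872138887095
top 1 45 2.6730359986301355
top 2 44 40.30476810494396
side 0 65 32.56808525534075
side 1 69 -3.116230320357154
side 2 67 34.48580398313636
```

Both cameras put the tab about 37.6 mm from home. That is between clicks 2 and 3, so it is balanced at the half-way point where my finger stopped. The home reference contact was at s=-17.2 mm. I'll nudge on from the same side, with the finger capped at s=25.5 mm, short of where it would even touch a lever in click 3 (27.7 mm).

Run:
```python
from h import *
Q=quat(YAW+np.pi/2); S0=.002
bot.move_ptp(pos(S0,.20),Q)
bot.servo_line(pos(S0,.125),Q,velocity=.1)
g=bot.servo_line(pos(S0,.084),Q,velocity=.05,guard=4); print("down",g,np.round(now(),4))
if g: bot.servo_line(pos(S0,.125)); raise SystemExit
bot.dwell(.3); f0=np.mean([now()[3] for _ in range(5)])
s=now()[0]
while s<.0245:
    s+=.001
    g=bot.servo_line(pos(s,.084),velocity=.01,guard=6)
    n=now(); f=-(n[3]-f0)
    print(np.round([s*1e3,n[0]*1e3,f],2))
    if f>8 or g or n[0]>.0245: print("stop");break
bot.dwell(.2)
bot.servo_line(pos(now()[0]-.012,.084),velocity=.05)
bot.servo_line(pos(now()[0],.14),velocity=.1)
bot.move_ptp(np.r_[.45,-.30,.30],Q)
for cam in ("top","side"):
    c=get_calibration(cam);K,R,t=map(np.array,(c["intrinsics"],c["R"],c["t"]))
    v,u=np.mgrid[:384,:512];im,d=snapshot(cam);cv2.imwrite(f"pics/{cam}3.png",im)
    X=(R.T@((np.linalg.inv(K)@np.stack([u.ravel(),v.ravel(),np.ones(u.size)]))*d.ravel()-t[:,None])).T
    L=X[:,:2]-HOME+.0025*ey;L=np.c_[L@ey,L@ex,X[:,2]]
    k=(abs(L[:,1])<.02)&(L[:,0]>-.02)&(L[:,0]<.09)&(L[:,2]>.095)&(L[:,2]<.112)
    print(cam,k.sum(),np.median(L[k,0])*1e3)
print(get_obs()["t"])
im=np.hstack([cv2.resize(cv2.imread("pics/top3.png")[110:230,210:354],(400,333),interpolation=cv2.INTER_CUBIC),cv2.resize(cv2.imread("pics/side3.png")[150:250,230:350],(400,333),interpolation=cv2.INTER_CUBIC)])
cv2.imwrite("pics/fin3.png",im)
```

```text
down False [2.10000e-03 2.00000e-04 8.42000e-02 6.70100e-01 6.96100e-01 4.25333e+01]
[2.94 3.06 0.63]
[3.94 4.07 0.3 ]
[4.94 5.01 1.61]
[5.94 6.04 0.44]
[6.94 7.06 0.38]
[7.94 8.06 0.92]
[8.94 9.03 0.21]
[ 9.94 10.05  1.02]
[10.94 11.02  0.02]
[11.94 12.07  1.14]
[12.94 13.04  0.34]
[13.94 14.04  0.  ]
[14.94 15.    0.02]
[15.94 16.05  1.19]
[16.94 17.04  0.66]
[17.94 18.06  0.65]
[18.94 19.06  0.48]
[19.94 20.04  0.71]
[20.94 21.05  0.38]
[21.94 22.14 -0.1 ]
[22.94 23.09  0.23]
[23.94 24.04 -0.06]
[24.94 25.06 -0.21]
stop
top 43 47.06955403181328
side 61 41.45518840918345
51.4083
```

View pics/fin3.png

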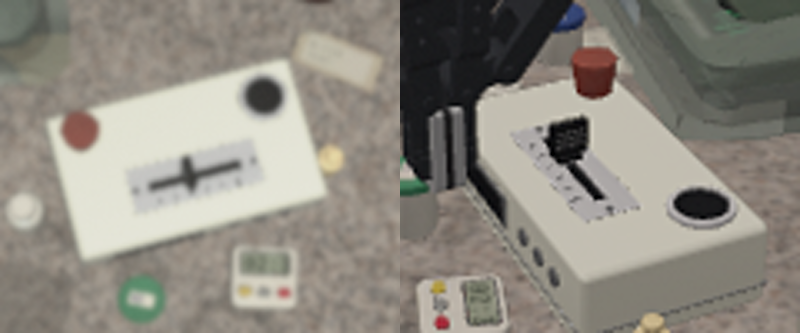

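Both cameras now put the tab 44.5 mm from home, which is click 3 (45 mm). The robot is clear and the neighbours look undisturbed, so I'm handing in.

```bash
python3 -c "
from h import *
print(ticket.hand_in())"
```

```text
the job is handed in; nothing more can be done
None
```

I pushed the lever home, let it rest there, and left it in the third click (both cameras read about 44.5 mm of 45). However, the push home was not gentle: a guard mistake of mine let it reach about 34 N, and the photometer slid about 2.7 mm. It also stuck half-way before click 3 and needed a second nudge, and the bystanders looked undisturbed in the pictures.

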